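# Load a vial into the reader with the push-push lid

## Task

Load the powder vial into the vial reader: press the lid's thumb tab gently until the push-push catch lets go and the lid springs fully open, lower the vial upright to the floor of the round well, then swing the lid down and press it gently again until the catch holds it shut by itself. Do not force the lid, do not tip the vial over, and leave the jar, timer, weight and plug where they are.

Things in the scene. Friction and masses are not known exactly. Their poses are not given: they have to be found in the camera images.
- reader: Vial reader, fixed: white housing 195 x 130 mm, 34 mm high, sloped display front; on it a grey collar (115 x 86 mm, top 64 mm over the bench) under a grey lid. Origin: centre of its underside; x points to the rear hinge, z up. The catch's socket is the small bore in the collar, 23 mm in front of the origin. At 86 degrees the open lid stands upright and its top ends 50 mm behind the hinge.
- reader_lid (a joint): Lid angle, rad: 0 shut on the catch, 1.5 fully open (sprung and damped: takes 4 s; 2 to 4 N at the tab to close). Push-push: press the shut tab down 7 to 19 mm (differs, not visible) and the catch lets go on lifting off; from open, press as far below 0 and it holds at 0. The click is where a rubber buffer is met, about 5 N per mm; a steady 8 to 12 N does it, over 18 N is abuse.
- reader_tab (a point): Centre of the upper face of the lid's ribbed thumb tab, 144.5 mm from the hinge axis and 10 mm above its plane; 66 mm over the bench when shut, straight above the hinge when open. The tab is 22 mm deep, 50 mm wide, 6 mm thick. Axes turn with the lid: x to the hinge, z out of the upper face. Behind it the lid's front rises 6 mm, then slopes at 32 degrees to the 106 mm high top.
- reader_hinge (a point): Middle of the lid's hinge axis: 85 mm behind the reader's origin and 56 mm over the bench. The axis is the reader's y; the lid is 100 mm wide. The lid reaches 156 mm forward of here when shut.
- reader_well (a point): Centre of the floor of the round vial well, 34 mm over the bench, 19 mm behind the reader's origin and 66 mm in front of the hinge. The well is 30 mm across and 30 mm deep, its mouth in the collar's top 64 mm over the bench.
- vial: Glass powder vial with black cap, 27 mm across, 56 mm high, loose, standing upright on the bench at one side of the reader (the other side has the jar). Origin: centre of its underside, z up. Grip it round the body or the cap, not above 48 mm over its underside; once in the well 26 mm of it stand above the collar.
- jar: White sample jar with a green cap, 52 mm across, 67 mm high; bystander, not to be moved. Origin: centre of its underside.
- timer: White bench timer, 62 x 72 x 20 mm; bystander, not to be moved. Origin: centre of its underside.
- weight: Small brass weight with a knob, 25 mm across, 30 mm high; bystander, not to be moved. Origin: centre of its underside.
- plug: Small green thermocouple plug lying flat, 16 x 36 x 10 mm; bystander, not to be moved. Origin: centre of its underside.

How it is judged:
On the way, in this order (a step that is already met when the one before it is completed fails the run):
1. the catch is released and the lid stands open while the vial is still outside the reader (value of joint reader_lid above 1.3 rad and horizontal distance between vial and reader_well above 0.04 m), for 0.1 s.
2. the vial is lowered to within 10 mm of the floor of the well while the fingers still hold it (z of vial in the frame of reader_well below 0.01 m and horizontal distance between vial and reader_well below 0.003 m and contact force between the fingers and vial above 0.3 N), for 0.1 s.
At the end, for the whole second after the job is handed in: The lid is held shut by its catch alone (lid joint between -0.02 and 0.03 rad and still) and the vial stands upright (within 0.1 rad) on the floor of the well (within 3 mm in height and 3 mm of the well's axis) (value of joint reader_lid between -0.02 and 0.03 rad and not (velocity of joint reader_lid above 0.05 rad/s) and horizontal distance between vial and reader_well below 0.003 m and z of vial in the frame of reader_well below 0.003 m and angle between vial's own z axis and vertical below 0.1 rad and linear speed of vial below 0.03 m/s); the robot touches nothing.
It fails at once if the lid is forced: the fingers or the arm load it with more than 18 N (contact force between any of the fingers, the arm and reader_lid above 18 N).
It fails at once if the vial is tipped by more than 0.7 rad (angle between vial's own z axis and vertical above 0.7 rad).
It fails at once if a bystander (jar, timer, weight or plug) is moved by more than 15 mm (distance of any of jar, timer, weight, plug from where it was at the start of the episode above 0.015 m).
It also fails if it takes over 72 s, if anything falls off the work surface, if the arm or the gripper's body presses on something with over 40 N, if the wrist force passes 120 N, or if a joint passes its speed limit or range.

## Robot

A 6-joint arm with a two-finger parallel gripper is mounted at the origin on a cart in front of the work surface, level with it; the furniture and walls round the work are solid. World frame = base frame: x ahead of the robot, y to its left, z up, the work surface at z = 0. Lengths are in m, angles in rad, forces in N, time in s.
With the tool pointing down it reaches from about 0.35 to 0.8 m from the base axis. Payload 7.3 kg.
Tool frame: the origin (TCP) lies between the finger pads; the fingertips stand 25 mm ahead of it and the grasp point (between the pads) lies 6 mm ahead of it (r.tip_extent is the distance from the TCP to the fingertips, in m); z points along the fingers, y is the line along which they close (so a half turn about z gives the same grasp; the last joint's range is limited). The gripper opens to 85 mm and grips with 20 to 120 N. Pads are 22 mm wide; open, the fingers measure 114 mm over their backs; the gripper's body (76 mm by 85 mm) begins 54 mm behind the grasp point. The pads swing forward as they close: fully open they stand 13 mm farther back than shut.
Start: joints at [-1.261, 0.342, 1.524, -0, 1.275, -0.146], TCP at [0.231, -0.471, 0.256] pointing down, gripper open.
Joint ranges: [-2.53, 2.53], [-0.77, 2.02], [0.04, 2.7], [-1, 4.14], [0.28, 2.66], [-3.11, 3.11]. Speed limits (rad/s): [2.57, 2.57, 3.14, 3.14, 3.14, 3.14].

## Interface

Orientations are given as a unit quaternion [x, y, z, w].
In Python, from workcell import r, command_gripper, optics gives the robot as it stands. The module is installed in compiled form; this text tells all that it offers. Calls block until the motion is done:
- r.reach(position, orientation): joint-space move of the TCP to a pose.
- r.move_straight(position, orientation=None, speed=0.15, max_force=None): straight line of the TCP; orientation=None keeps the orientation; speed is the mean speed in m/s. With max_force (N) it stops when the force on the tool has changed by that much, and returns True; else False.
- r.movej(angles): joint-space move.
- command_gripper(opening, force=None): finger opening in m; force is the grip in N (None keeps the last); returns when the fingers have stopped.
- r.hold(seconds).
- r.solve_ik(position, orientation): joint angles nearest the present ones, or None.
- r.read_state(): the state.
- optics.get_image(name): name is "scene" or "top" or "wrist"; returns (picture, depth): 420x560x3 uint8, red, green, blue; 420x560 float32, m along the optical axis (not along the pixel's ray), 0 where there is no reading.
- optics.camera_model(name): a dict with "K" (3x3 intrinsics, pixels), "k1" (the pictures are not rectified: a ray, as slopes to the right and down, at radius r is drawn at 1 + k1 r^2 times it, then the intrinsics apply), "R" (3x3) and "t" (3): a world point X has camera coordinates R X + t; the wrist camera has in their place "tool_from_camera" (4x4, takes a point from camera to tool coordinates, whose origin is the TCP and whose axes are the flange's). Camera axes: x right, y down, z forward; pixel columns grow to the right and rows downward; lengths in m; the calibration is good to about 2 mm. A picture is of the moment at which its call begins: read the wrist's pose just before it. camera_model takes no time and is no camera call.
A pose or a line that the arm cannot do raises r.PlanningError and nothing moves.
- r.finish_job(): hands the job in; it is judged then, once.
The state is a dict: "time_s": time; "joint_positions": joint angles; "dq": joint speeds; "tau": joint torques, N m; "eef_pos": TCP position; "eef_rot": TCP orientation; "contact_force": force on the tool from outside, world axes, zero at the start; "torque": the same for the moment, N m; "grip_width": finger opening in m; "grip_force": force on a finger pad.
Only numpy, scipy, OpenCV 4.12 (cv2) and the standard library are available. Lean on these libraries where they do the work, as an engineer would, in place of code of your own. Each camera call takes 0.05 s, during which the arm holds its last target. There are 200 camera calls.

## Working session

There is one attempt and no reset: what is moved stays moved. The work goes in short steps, each a Python script; the robot and the scene stay as the last script left them, time stands still between calls to the robot, and variables do not carry over. Pictures are saved under pics/ and viewed, at most 10 in all, crops included, and the job is handed in when it is done.

```bash
mkdir -p pics; cat > h.py <<'E'
import numpy as np, cv2
from workcell import r, command_gripper, optics
def world_cloud(name):
    s=r.read_state(); img,d=optics.get_image(name); m=optics.camera_model(name)
    K=np.array(m["K"]); h,w=d.shape
    u,v=np.meshgrid(np.arange(w),np.arange(h))
    xd=(u-K[0,2])/K[0,0]; yd=(v-K[1,2])/K[1,1]; x,y=xd.copy(),yd.copy()
    for _ in range(20):
        f=1+m["k1"]*(x*x+y*y); x,y=xd/f,yd/f
    P=np.stack([x*d,y*d,d],-1)
    if name=="wrist":
        from scipy.spatial.transform import Rotation as Ro
        T=np.array(m["tool_from_camera"]); P=P@T[:3,:3].T+T[:3,3]
        P=P@Ro.from_quat(s["eef_rot"]).as_matrix().T+np.array(s["eef_pos"])
    else:
        P=(P-np.array(m["t"]))@np.array(m["R"])
    P[d==0]=np.nan
    return img,P
def save(img,n): cv2.imwrite(f"pics/{n}.png",img[...,::-1])
E
python3 - <<'E'
from h import *
print(r.read_state())
for n in("top","scene"):
    img,P=world_cloud(n); save(img,n+"0"); np.savez(n+"0.npz",img=img,P=P)
    m=optics.camera_model(n); print(n,m)
E
```

```text
{'time_s': 0.0, 'joint_positions': array([-1.26102843e+00,  3.42734823e-01,  1.52505253e+00, -4.98320316e-06,
        1.27542337e+00, -1.46018815e-01]), 'dq': array([-9.14841417e-04,  7.81883531e-05, -9.87608620e-05, -1.59441521e-04,
       -1.17736627e-04,  6.02505924e-04]), 'tau': array([-1.79777376e-04, -4.33683443e+01, -2.46010369e+01, -2.09546938e-04,
        7.90458173e-03,  4.51556701e-06]), 'eef_pos': array([ 0.23097995, -0.47103013,  0.25560727]), 'eef_rot': array([ 9.74144019e-01,  2.25926484e-01, -6.85404548e-05, -8.06129207e-04]), 'contact_force': array([ 0.8276821,  0.5302177, -0.6770628]), 'torque': array([ 0.04473026,  0.01846028, -0.0272743 ]), 'grip_force': 0.0, 'grip_width': 0.0856849918068624}
top {'K': array([[435.96191298,   0.        , 277.20049847],
       [  0.        , 435.96191298, 210.30740827],
       [  0.        ,   0.        ,   1.        ]]), 'k1': 0.027692146342624586, 'R': array([[-0.01764746, -0.99963074,  0.02066272],
       [-0.99220315,  0.01495879, -0.12373012],
       [ 0.12337534, -0.02268514, -0.99210076]]), 't': array([0.01410361, 0.55792652, 1.0281731 ])}
scene {'K': array([[425.74027031,   0.        , 283.47208879],
       [  0.        , 425.74027031, 211.00130015],
       [  0.        ,   0.        ,   1.        ]]), 'k1': -0.07185989326980671, 'R': array([[-7.89030815e-01, -6.14353468e-01, -4.34685611e-04],
       [-4.33914411e-01,  5.57788651e-01, -7.07523925e-01],
       [ 4.34912240e-01, -5.58069563e-01, -7.06689257e-01]]), 't': array([0.42503515, 0.28363438, 0.82979434])}
```

View pics/top0.png

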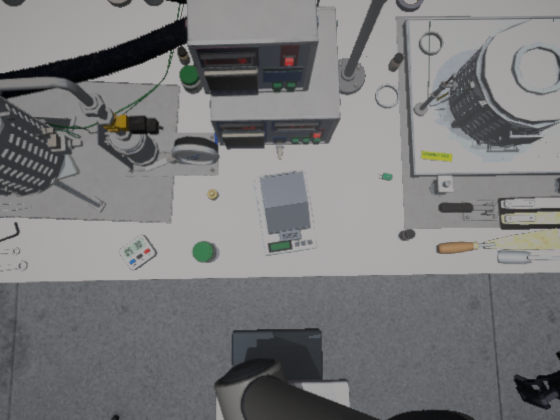

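View pics/scene0.png

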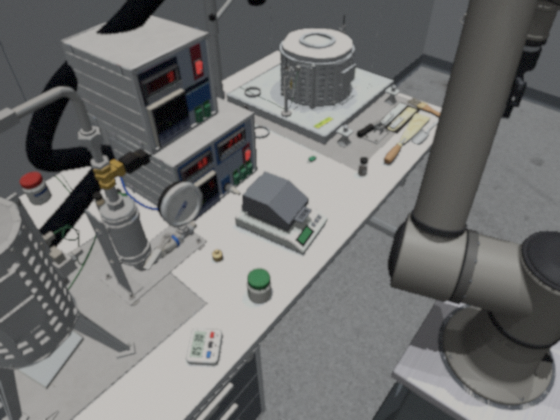

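The top view shows the reader at about (287,212), with the tab and display facing the robot. The vial (dark cap) is at (407,235), the jar at (204,252), the weight at (212,194), the plug at (386,177) and the timer at (137,252). The scene view agrees, and tall instruments stand behind the reader.

```bash
python3 - <<'E'
from h import *
for n in("top0","scene0"):
    D=np.load(n+".npz"); img,P=D["img"],D["P"]
    px={"top0":dict(reader=(287,212),vial=(407,235),jar=(204,252),weight=(212,194),plug=(386,177),bench=(350,220),inst=(280,118),inst2=(255,20),tab=(290,237)),
        "scene0":dict(vial=(363,162),jar=(259,278),weight=(217,254),reader=(275,205),bench=(330,230))}[n]
    for k,(u,v) in px.items(): print(n,k,np.nanmedian(P[v-1:v+2,u-1:u+2].reshape(-1,3),0).round(4))
    Q=P.reshape(-1,3); c=np.nanmedian(P[205:220,280:295].reshape(-1,3),0) if n=="top0" else c
    near=(abs(Q[:,0]-c[0])<.16)&(abs(Q[:,1]-c[1])<.13)
    for lo,hi in((.015,.045),(.028,.04),(.056,.07),(.07,.12),(.1,.112)):
        S=Q[near&(Q[:,2]>lo)&(Q[:,2]<hi)]
        if len(S)>20: print(lo,hi,len(S),cv2.minAreaRect(S[:,:2].astype(np.float32)*1000), np.median(S[:,2]).round(4), S[:,:2].min(0).round(3),S[:,:2].max(0).round(3))
    # vial
    u,v=px["vial"]; vc=np.nanmedian(P[v-1:v+2,u-1:u+2].reshape(-1,3),0)
    S=Q[(np.hypot(Q[:,0]-vc[0],Q[:,1]-vc[1])<.035)&(Q[:,2]>.008)&(Q[:,2]<.1)]
    print("vial",len(S),S.min(0).round(4),S.max(0).round(4),S.mean(0).round(4)); T=S[S[:,2]>.05]; print(" top",len(T),T.mean(0),T.min(0),T.max(0))
D=np.load("top0.npz");cv2.imwrite("pics/topcrop.png",cv2.resize(D["img"][150:270,190:430,::-1],None,fx=3.3,fy=3.3,interpolation=cv2.INTER_CUBIC))
E
```

```text
top0 reader [ 0.5462 -0.0159  0.0968]
top0 vial [ 0.4914 -0.3022  0.0564]
top0 jar [0.459  0.1777 0.0671]
top0 weight [0.6016 0.1639 0.0287]
top0 plug [ 0.6419 -0.2722  0.0074]
top0 bench [ 5.351e-01 -1.785e-01  3.000e-04]
top0 inst [ 7.321e-01 -5.000e-04  2.037e-01]
top0 inst2 [0.824  0.0444 0.4172]
top0 tab [ 0.4906 -0.0233  0.0676]
0.015 0.045 1503 ((581.5623779296875, -11.609046936035156), (248.74717712402344, 130.3788299560547), 7.929315567016602) 0.0319 [ 0.453 -0.092] [0.706 0.061]
0.028 0.04 1063 ((586.453857421875, -10.878028869628906), (233.6594696044922, 130.18544006347656), 7.841426372528076) 0.0331 [ 0.467 -0.089] [0.702 0.061]
0.056 0.07 236 ((564.3524169921875, -13.071319580078125), (161.92230224609375, 99.45531463623047), 8.355170249938965) 0.0667 [ 0.481 -0.071] [0.65  0.045]
0.07 0.12 2461 ((561.5448608398438, -14.042930603027344), (147.24624633789062, 99.95025634765625), 8.049020767211914) 0.1042 [ 0.49 -0.07] [0.638 0.045]
0.1 0.112 1550 ((588.7656860351562, -10.211181640625), (92.00362396240234, 99.95381164550781), 8.342827796936035) 0.106 [ 0.537 -0.064] [0.638 
[... 673 characters left out ...]
0.0346 [ 0.47 -0.09] [0.703 0.062]
0.056 0.07 385 ((551.2288818359375, 13.72125244140625), (169.6873779296875, 81.45320892333984), 40.01628875732422) 0.066 [ 0.486 -0.069] [0.642 0.047]
0.07 0.12 2118 ((564.74560546875, -13.413322448730469), (148.53102111816406, 103.48438262939453), 8.117267608642578) 0.0996 [ 0.488 -0.07 ] [0.642 0.046]
0.1 0.112 1051 ((594.98095703125, -9.331066131591797), (87.56316375732422, 102.99036407470703), 7.798694610595703) 0.1059 [ 0.547 -0.064] [0.642 0.046]
vial 165 [ 0.4818 -0.3225  0.0084] [ 0.5097 -0.2952  0.0605] [ 0.4935 -0.3045  0.0376]
 top 51 [ 0.49534525 -0.3087657   0.05547426] [ 0.48524853 -0.32249115  0.05017517] [ 0.50792764 -0.2979251   0.06054838]
```

View pics/topcrop.png

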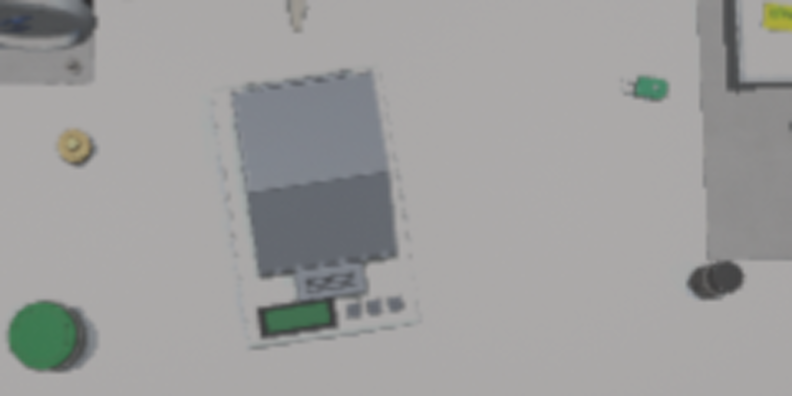

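The crop shows the reader yawed about 8°, its tab at crop (330,280), and the vial clear to its right at (720,278). Fitted origin is about (0.555, -0.015), hinge about (0.639, -0.003). Next I press the tab.

```bash
cat >> h.py <<'E'
YAW=np.radians(8.1); X=np.array([np.cos(YAW),np.sin(YAW),0]); Y=np.array([-X[1],X[0],0]); Z=np.array([0,0,1.])
Q=np.array([np.cos(YAW/2),np.sin(YAW/2),0,0])     # tool down, tool x = reader x
HINGE=np.array([.6387,-.0027,.056])
def st(m=""):
    s=r.read_state(); print(m,"t",round(s["time_s"],2),"p",np.round(s["eef_pos"],4),"F",np.round(s["contact_force"],1),"w",round(s["grip_width"],4)); return s
E
python3 - <<'E'
from h import *
P=np.load("scene0.npz")["P"].reshape(-1,3); P2=np.load("top0.npz")["P"].reshape(-1,3); A=np.vstack([P,P2])
A=A[(A[:,1]>-.08)&(A[:,1]<.12)&(A[:,0]>.6)&(A[:,0]<1)]
for a in np.arange(.12,.42,.04):
    S=A[(A[:,2]>a)&(A[:,2]<a+.04)]
    if len(S): print("z",a.round(2),"xmin",np.percentile(S[:,0],2).round(3))
e=r.tip_extent; print("tip",e)
command_gripper(0.0)
p=HINGE-149*X*1e-3; p[2]=.066+e
r.reach(p+Z*.02,Q); r.hold(.2); s0=st("above")
hit=r.move_straight(p-Z*.024,speed=.015,max_force=9.5); s=st(f"hit {hit}")
print("depth below tab",(.066+e-s["eef_pos"][2])*1000)
r.hold(.3); st("held")
E
```

```text
z 0.12 xmin 0.72
z 0.16 xmin 0.722
z 0.2 xmin 0.73
z 0.24 xmin 0.769
z 0.28 xmin 0.77
z 0.32 xmin 0.771
z 0.36 xmin 0.777
z 0.4 xmin 0.784
tip 0.025
above t 3.01 p [ 0.4913 -0.0244  0.1111] F [ 0.2 -1.  -0.1] w -0.0
hit True t 5.08 p [ 0.491  -0.0237  0.0762] F [-1.7  0.1  8.1] w 0.0003
depth below tab 14.792518319951196
held t 5.38 p [ 0.491  -0.0237  0.0764] F [-2.3  1.   8. ] w 0.0002
```

```bash
python3 - <<'E'
from h import *
p=r.read_state()["eef_pos"].copy()
r.move_straight(p-Z*.0005,Q,speed=.005,max_force=5); r.hold(.2); st("pressed")
p=r.read_state()["eef_pos"].copy()
r.move_straight(p+Z*.03-X*.01,Q,speed=.12)
r.move_straight(p+Z*.07-X*.10,Q,speed=.25); st("back")
vp=np.array([.4952,-.309,0])
command_gripper(.07)
r.reach(vp+Z*.22-X*.0,Q); r.hold(.2); st("over vial")
img,P=world_cloud("wrist"); save(img,"w_vial"); np.savez("w_vial.npz",img=img,P=P)
img2,P2=world_cloud("top"); S=P2.reshape(-1,3); m=(abs(S[:,0]-.65)<.06)&(abs(S[:,1])<.05); print("lid max z",np.nanmax(S[m][:,2]))
print(optics.camera_model("wrist"))
Vs=P.reshape(-1,3); k=(np.hypot(Vs[:,0]-vp[0],Vs[:,1]-vp[1])<.03)&(Vs[:,2]>.048)&(Vs[:,2]<.065)
T=Vs[k]; print(len(T),T.mean(0),cv2.minEnclosingCircle((T[:,:2]*1000).astype(np.float32)),np.median(T[:,2]))
E
```

```text
pressed t 5.88 p [ 0.491  -0.0237  0.0763] F [-3.5 -0.2  7.2] w 0.0002
back t 6.84 p [ 0.3925 -0.038   0.1462] F [ 0.1 -1.  -0.6] w 0.0002
over vial t 8.86 p [ 0.4953 -0.3078  0.22  ] F [-0.4  0.1  0.2] w 0.0704
lid max z 0.20929419957969692
{'K': array([[370.51590594,   0.        , 277.16615245],
       [  0.        , 370.51590594, 211.67155812],
       [  0.        ,   0.        ,   1.        ]]), 'k1': 0.032995775105146036, 'tool_from_camera': array([[-1.37051383e-04, -9.53960361e-01, -2.99932676e-01,
         7.71590424e-02],
       [ 9.99999891e-01, -2.64711349e-04,  3.84995620e-04,
        -6.59805280e-04],
       [-4.46666144e-04, -2.99932590e-01,  9.53960294e-01,
        -1.17794230e-01],
       [ 0.00000000e+00,  0.00000000e+00,  0.00000000e+00,
         1.00000000e+00]])}
722 [ 0.50034257 -0.30923256  0.05573489] ((499.5166015625, -309.1158142089844), 11.931440353393555) 0.05597265022135542
```

View pics/w_vial.png

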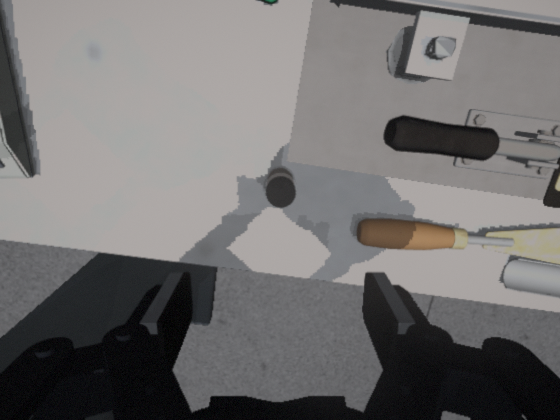

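The wrist view has the cap at (280,188), and the lid has opened fully (top at z = 0.209). Next I view the well from the same relative pose, so that camera bias cancels.

```bash
cat >> h.py <<'E'
def cam_centre(s):
    from scipy.spatial.transform import Rotation as Ro
    T=np.array(optics.camera_model("wrist")["tool_from_camera"])
    return Ro.from_quat(s["eef_rot"]).as_matrix()@T[:3,3]+np.array(s["eef_pos"])
def onplane(P,C,z):
    D=P-C; return C+D*((z-C[2])/D[...,2])[...,None]
E
python3 - <<'E'
from h import *
D=np.load("w_vial.npz"); P=D["P"].reshape(-1,3); k=(np.hypot(P[:,0]-.5,P[:,1]+.309)<.02)&(P[:,2]>.0535); T=P[k]
print("cap",len(T),T.mean(0),cv2.minEnclosingCircle((T[:,:2]*1000).astype(np.float32)))
well=HINGE-.066*X; well[2]=.064
off=np.array([0.4953,-0.3078,.22])-np.array([.4996,-.3091,.056])
q=well+off; r.reach(q+Z*.05,Q); r.move_straight(q,Q,speed=.1); r.hold(.4); s=st("over well")
img,P=world_cloud("wrist"); save(img,"w_well"); C=cam_centre(s); np.savez("w_well.npz",img=img,P=P,C=C)
A=onplane(P,C,.064)
k=(np.hypot(A[...,0]-well[0],A[...,1]-well[1])<.024)&(P[...,2]<.060)
n,l,stt,cc=cv2.connectedComponentsWithStats(k.astype(np.uint8)); i=1+np.argmax(stt[1:,4]); T=A[l==i]
print("px",cc[i],stt[i]); print("mouth",len(T),T.mean(0),cv2.minEnclosingCircle((T[:,:2]*1000).astype(np.float32)))
S=P.reshape(-1,3); c=(np.hypot(S[:,0]-well[0],S[:,1]-well[1])<.035)&(abs(S[:,2]-.064)<.004); print("collar z",np.median(S[c][:,2]),"est well",well)
E
```

```text
cap 4052 [ 0.50531855 -0.30680468  0.23565659] ((505.5898742675781, -307.1074523925781), 18.09552764892578)
over well t 11.2 p [ 0.5691 -0.0107  0.2283] F [0.6 0.4 0.2] w 0.07
px [279.54957507 186.53446648] [ 261  169   38   36 1059]
mouth 1059 [ 0.57830387 -0.01070192  0.064     ] ((578.1428833007812, -10.74856185913086), 14.661110877990723)
collar z 0.06412026004255914 est well [ 0.57335844 -0.01199948  0.064     ]
```

View pics/w_well.png

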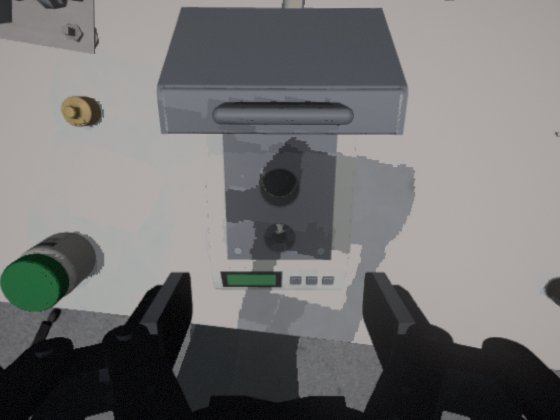

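The well mouth is at (279.5,186.5) in the wrist view, radius 14.7 mm; the lid stands clear behind it. The roughly 4.5 mm wrist camera bias is the same for vial and well, so I'll use the difference between them. Now re-view the vial, grasp it and check it in hand.

```bash
python3 - <<'E'
from h import *
import json
from scipy.spatial.transform import Rotation as Ro
r.move_straight(r.read_state()["eef_pos"]+Z*.03,Q,speed=.15)
r.reach(np.array([.4953,-.3090,.2203]),Q); r.hold(.4); s=st("view")
img,P=world_cloud("wrist"); C=cam_centre(s); S=P.reshape(-1,3)
k=(np.hypot(S[:,0]-.5,S[:,1]+.309)<.022)&(S[:,2]>.0535)&(S[:,2]<.062); T=S[k]; (cx,cy),rad=cv2.minEnclosingCircle((T[:,:2]*1000).astype(np.float32))
cap=T.mean(0); print("cap",len(T),cap,cx,cy,rad)
mouth=np.array([.57822,-.01072,0]); m=np.array([cx/1000,cy/1000,0])*.5+cap*[.5,.5,0]
g=m-.0045*X-.0005*Y; g[2]=.054
r.move_straight(g+Z*.06,Q,speed=.2); r.move_straight(g,Q,speed=.1); r.hold(.2); st("at")
command_gripper(.0,force=25); s=st("grip"); print(s["grip_force"])
g=s["eef_pos"].copy()
r.move_straight(g+Z*.12,Q,speed=.15); r.hold(.3); s=st("lift")
img,P=world_cloud("wrist"); save(img,"w_held")
L=(P-s["eef_pos"])@Ro.from_quat(s["eef_rot"]).as_matrix(); np.savez("w_held.npz",L=L,img=img)
B=(abs(L[...,0])<.025)&(abs(L[...,1])<.02)&(L[...,2]<.005)&(L[...,2]>-.012); T=L[B]
if len(T): print("held",len(T),T.mean(0),T.min(0),T.max(0),cv2.minEnclosingCircle((T[:,:2]*1000).astype(np.float32)))
json.dump(dict(g=g.tolist(),cap=m.tolist(),mouth=mouth.tolist()),open("g.json","w")); print("d",mouth-m, "place", g+(mouth-m))
E
```

```text
view t 13.18 p [ 0.4956 -0.3085  0.2204] F [-0.5  0.1  0.4] w 0.0699
cap 686 [ 0.49995402 -0.3092379   0.05604903] 499.6199951171875 -309.3375244140625 11.918354988098145
at t 14.87 p [ 0.4958 -0.3107  0.0548] F [-0.4 -0.   0.6] w 0.0701
grip t 15.35 p [ 0.4955 -0.3104  0.0543] F [-0.2  1.2  3. ] w 0.0244
24.650996061391197
lift t 16.6 p [ 0.4953 -0.3103  0.1736] F [-0.5 -0.7 -0.4] w 0.0247
held 4996 [ 0.00640595 -0.00042833 -0.00224726] [-0.01112141 -0.01954648 -0.01199233] [0.01662289 0.0199717  0.00499763] ((4.819892883300781, -0.2582716941833496), 20.452533721923828)
d [0.07843299 0.29856771 0.        ] place [ 0.57390284 -0.01180243  0.05425434]
```

View pics/w_held.png

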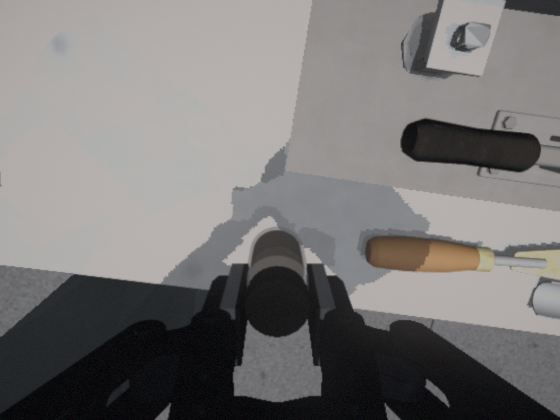

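The cap (24.7 mm) is held upright and centred at about (277,300). Now refine the tool-frame offset and insert.

```bash
cat > ins.py <<'E'
from h import *
import json
d=json.load(open("g.json")); g,m,mouth=(np.array(d[k]) for k in("g","cap","mouth"))
L=np.load("w_held.npz")["L"].reshape(-1,3)
B=(abs(L[:,0]-.0045)<.016)&(abs(L[:,1])<.0135)&(L[:,2]<.001)&(L[:,2]>-.006); T=L[B]
zt=np.median(T[:,2]); T=T[abs(T[:,2]-zt)<.0015]; print("cap in tool",len(T),T.mean(0),T[:,:2].min(0),T[:,:2].max(0),"pre",(m-g)@X)
by=T[:,1].mean()  # tool y = -Y
place=g+X*((mouth-m)@X)+Y*((mouth-g)@Y); place=place+Y*by; print("by",by,"place",place)
def settle(t):
    r.hold(.3); e=t-r.read_state()["eef_pos"]; r.move_straight(t+e,Q,speed=.02); r.hold(.2); return e
t=place.copy(); t[2]=.160
r.reach(t,Q); e=settle(t); st("above"); print("e",e)
t2=t.copy(); t2[2]=.128; r.move_straight(t2+e,Q,speed=.08); r.hold(.2); e+=t2-r.read_state()["eef_pos"]; st("over mouth"); print(e)
t3=t.copy(); t3[2]=.0925
hit=r.move_straight(t3+e,Q,speed=.03,max_force=5); r.hold(.3); st(f"hit {hit}"); print("target",t3)
E
python3 ins.py
```

```text
cap in tool 3112 [ 0.00484094 -0.00053064 -0.00177932] [-0.01104402 -0.01337391] [0.01662289 0.0134608 ] pre 0.00442660464666097
by -0.0005306408898784559 place [ 0.57391232 -0.01186906  0.05425434]
above t 18.58 p [ 0.5739 -0.0109  0.16  ] F [ 0.2 -0.1  0.3] w 0.0245
e [-5.54547648e-06  9.18078864e-04  1.62277768e-05]
over mouth t 19.33 p [ 0.5742 -0.011   0.1286] F [ 0.2  0.2 -0.7] w 0.0243
[-3.25207019e-04  4.28204563e-05 -5.61577385e-04]
hit False t 20.98 p [ 0.5736 -0.0118  0.092 ] F [-0.8  0.6 -0.3] w 0.0241
target [ 0.57391232 -0.01186906  0.0925    ]
```

```bash
python3 - <<'E'
from h import *
command_gripper(.06); r.hold(.2)
p=r.read_state()["eef_pos"].copy(); q=p.copy(); q[2]=.235
r.move_straight(q,Q,speed=.12); r.hold(.3); s=st("up")
img,P=world_cloud("wrist"); save(img,"w_in"); S=P.reshape(-1,3)
k=(np.hypot(S[:,0]-.578,S[:,1]+.0107)<.025)&(S[:,2]>.07)&(S[:,2]<.12); T=S[k]; T=T[T[:,2]>np.median(T[:,2])-.004]
print("cap in well",len(T),T.mean(0),np.median(T[:,2]),cv2.minEnclosingCircle((T[:,:2]*1000).astype(np.float32)))
# lid: slice of points near tab height
k=(np.abs(S[:,1])<.06)&(S[:,2]>.15)&(S[:,0]>.6)
for a in np.arange(.13,.22,.01):
    U=S[(np.abs(S[:,1])<.05)&(S[:,0]>.6)&(S[:,0]<.71)&(S[:,2]>a)&(S[:,2]<a+.01)]
    if len(U): print(a.round(3),len(U),U[:,0].min().round(4),U[:,0].max().round(4))
E
```

```text
up t 23.26 p [ 0.5735 -0.0118  0.2347] F [1.  0.5 0.4] w 0.0597
cap in well 798 [ 0.57796004 -0.01078822  0.08995759] 0.0899887238772508 ((577.474609375, -10.935937881469727), 11.9194917678833)
0.13 601 0.6782 0.6936
0.14 2525 0.6708 0.692
0.15 2766 0.6637 0.6848
0.16 3149 0.6562 0.6773
0.17 3700 0.6487 0.6701
0.18 6709 0.6238 0.6635
0.19 4974 0.624 0.6558
0.2 517 0.6357 0.6455
0.21 2121 0.6333 0.6448
```

View pics/w_in.png

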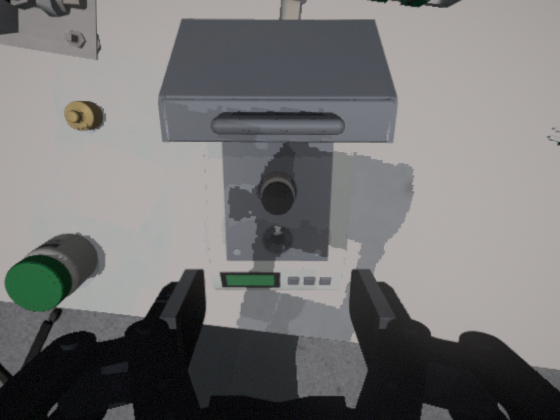

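The vial's cap is at (277,193) with its top at z = 0.090, so it stands on the well floor, upright. For closing I turn the tool half a turn so the camera stays away from the instruments, then check IK and force-guard each step.

```bash
cat > close.py <<'E'
from h import *
import sys
Qf=np.array([-np.sin(YAW/2),np.cos(YAW/2),0,0]); e=r.tip_extent
def tcp(th):
    deg=np.degrees(th); s=np.interp(deg,[15,45],[.159,.150]); n=.010; se=min(s,.1555)
    x=-se*np.cos(th)+n*np.sin(th)-(s-se); z=se*np.sin(th)+n*np.cos(th)
    return HINGE+X*(x+.011)+Z*(z+e)
B=tcp(1.5)+X*.009
ths=np.arange(1.4,-.001,-.1)
for p in [B+Z*.06,B]+[tcp(t) for t in ths]+[tcp(0)-Z*.02]:
    q=r.solve_ik(p,Qf); 
    if q is None: print("no ik",p)
print("now",np.round(r.read_state()["joint_positions"],2),"B",B,np.round(r.solve_ik(B,Qf),2))
if len(sys.argv)>1:
    p=r.read_state()["eef_pos"].copy(); r.move_straight(p+Z*.06,Q,speed=.2); command_gripper(0.)
    r.reach(B+Z*.06,Qf); st("behind, above")
    h=r.move_straight(B,Qf,speed=.1,max_force=5); r.hold(.2); st(f"behind {h}")
    for t in [1.5,*ths]:
        h=r.move_straight(tcp(t),Qf,speed=.05,max_force=7); s=st(f"th {t:.2f} {h}")
        if h or np.linalg.norm(s["contact_force"])>11: print("STOP"); break
E
python3 close.py
```

```text
now [-0.15  0.45  1.42 -0.    1.27  1.28] B [6.57871184e-01 2.84635346e-05 2.31331620e-01] [-0.12  0.61  1.15 -0.    1.38 -1.83]
```

```bash
python3 close.py go
```

```text
now [-0.15  0.45  1.42 -0.    1.27  1.28] B [6.57871184e-01 2.84635346e-05 2.31331620e-01] [-0.12  0.61  1.15 -0.    1.38 -1.83]
behind, above t 26.98 p [0.6578 0.     0.2914] F [ 0.2 -0.6 -0.4] w 0.0001
behind False t 27.93 p [0.6582 0.     0.2322] F [-0.4 -0.   0.9] w -0.0001
th 1.50 False t 28.26 p [ 0.6489 -0.0013  0.2317] F [ 1.5  1.2 -0.1] w 0.0
th 1.40 False t 28.71 p [ 0.6339 -0.0034  0.2305] F [1.6 0.8 0.5] w -0.0002
th 1.30 False t 29.16 p [ 0.6192 -0.0055  0.2282] F [ 0.5  0.4 -0.1] w 0.0002
th 1.20 False t 29.61 p [ 0.6049 -0.0075  0.2245] F [ 1.6  1.  -0.2] w -0.0001
th 1.10 False t 30.06 p [ 0.5909 -0.0095  0.2192] F [0.6 0.5 0.2] w -0.0003
th 1.00 False t 30.51 p [ 0.5774 -0.0114  0.2125] F [0.5 1.2 1. ] w 0.0
th 0.90 False t 30.96 p [ 0.5647 -0.0132  0.2045] F [0.3 1.1 1.3] w 0.0004
th 0.80 False t 31.41 p [ 0.5527 -0.0149  0.1953] F [0.4 0.8 2.2] w 0.0003
th 0.70 False t 31.87 p [ 0.5407 -0.0166  0.186 ] F [-0.3 -0.4  1.2] w 0.0003
th 0.60 False t 32.33 p [ 0.5294 -0.0182  0.1755] F [-0.   0.7  1.4] w -0.0001
th 0.50 False t 32.79 p [ 0.5191 -0.0197  0.1637] F [ 0.1 -0.4  0.9] w -0.0001
th 0.40 False t 33.27 p [ 0.5098 -0.0209  0.1504] F [-1.8 -0.2  1.3] w -0.0002
th 0.30 False t 33.74 p [ 0.5023 -0.0221  0.1363] F [-0.8 -0.   1.8] w -0.0001
th 0.20 False t 34.21 p [ 0.497  -0.0228  0.1214] F [-1.3  0.   2.2] w 0.0001
th 0.10 False t 34.67 p [ 0.4937 -0.0233  0.1061] F [-0.7  0.5  1.8] w 0.0001
th -0.00 False t 35.12 p [ 0.492  -0.0235  0.0906] F [-1.4 -0.4  2. ] w 0.0005
```

```bash
python3 - <<'E'
from h import *
p=r.read_state()["eef_pos"].copy()
h=r.move_straight(p-Z*.023,speed=.015,max_force=7.5); s=st(f"press {h}"); print("depth",.091-s["eef_pos"][2]); r.hold(.4); st("held")
p=r.read_state()["eef_pos"].copy()
r.move_straight(p+Z*.03-X*.005,speed=.06); st("lift")
r.move_straight(p+Z*.09-X*.11,speed=.2); r.hold(1.5); st("away")
img,P=world_cloud("top"); save(img[150:270,190:430].repeat(3,0).repeat(3,1),"top_end"); S=P.reshape(-1,3)
k=(np.abs(S[:,0]-.58)<.1)&(np.abs(S[:,1]+.012)<.06); print("lid max z",np.nanpercentile(S[k][:,2],[50,90,99.5]))
u,v=290,237; print("tab",np.nanmedian(P[v-1:v+2,u-1:u+2].reshape(-1,3),0))
E
```

```text
press True t 36.05 p [ 0.492  -0.0236  0.0781] F [-0.6 -0.5  5. ] w -0.0003
depth 0.012891302615851544
held t 36.45 p [ 0.492  -0.0236  0.0782] F [-0.6 -0.3  5.3] w -0.0003
lift t 37.11 p [ 0.487  -0.0243  0.1083] F [0.1 0.1 0.1] w 0.0
away t 39.37 p [ 0.3831 -0.0391  0.1682] F [-0.6  0.  -0.7] w -0.0001
lid max z [0.08954076 0.10693352 0.10992376]
tab [ 0.49045052 -0.02315708  0.0672868 ]
```

View pics/top_end.png

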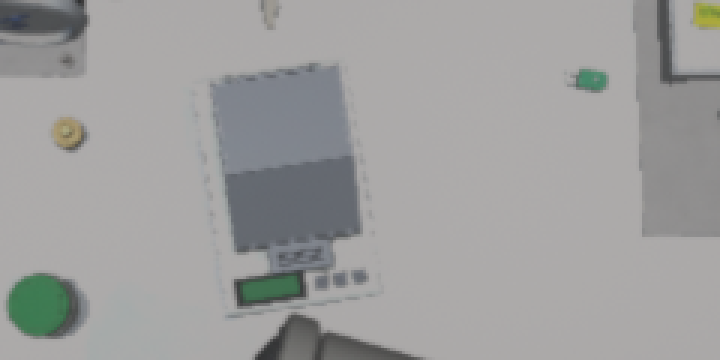

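The lid is shut with the arm away. The tab, at about (300,255), is back at its first height (0.0673 m, was 0.0676), and the bystanders look unmoved.

```bash
python3 - <<'E'
from h import *
img,P=world_cloud("top"); print("tab",np.nanmedian(P[236:239,289:292].reshape(-1,3),0))
print(r.finish_job())
E
```

```text
tab [ 0.49041888 -0.02330842  0.06751425]
the job is handed in; nothing more can be done
None
```

The job is handed in at about 39 s with the vial upright on the well floor and the lid staying shut untouched; the last press read only about 5 N, but the tab is back at its starting height, and the verdict was not shown.

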